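# Stand the toppled glass block up and hold it in the inspection beam

## Robot

A 7-joint arm with a two-finger parallel gripper is mounted at the origin on the work surface. World frame = base frame: x ahead of the robot, y to its left, z up, the work surface at z = 0. Lengths are in m, angles in rad, forces in N, time in s.
With the tool pointing down it reaches from about 0.4 to 0.85 m from the base axis. Payload 6.9 kg.
Tool frame: the origin (TCP) lies at the very end of the fingers, on their centre line; the grasp point (between the pads) lies 19 mm behind it (ctrl.grip_point_offset is the distance from the TCP to the grasp point, in m); z points along the fingers, y is the line along which they close (so a half turn about z gives the same grasp; the last joint's range is limited). The gripper opens to 85 mm and grips with 20 to 120 N. Pads are 22 mm wide; open, the fingers measure 114 mm over their backs; the gripper's body (76 mm by 85 mm) begins 54 mm behind the grasp point. The pads swing forward as they close: fully open they stand 13 mm farther back than shut.
Start: joints at [1.244, 0.507, -0.238, 1.5, 0.126, 1.149, -0.155], TCP at [0.262, -0.567, 0.231] pointing down, gripper open.
Joint ranges: [-3.08, 3.08], [-0.24, 2.05], [-1.43, 1.35], [0, 2.5], [-1.52, 4.66], [0.17, 1.96], [-2.89, 2.89]. Speed limits (rad/s): [2.39, 2.39, 3.14, 3.14, 3.14, 3.14, 3.14].

## Interface

Orientations are given as a rotation vector (axis times angle).
In Python, from bench import ctrl gives the robot as it stands.
- The arm moves only by the tool drive_tool, never from a script. Its argument "increments" is a list of rows, each a list of 3 entries, a list of its own where there are three numbers: the opening, from 0 (shut) to 1 (fully open), then the shift along the tool's x, y, z in units of 40 mm (1.0 is 40 mm), then the turn about the tool's z in units of 5 degrees (1.0 is 5 degrees). In form: [[fingers, [x, y, z], yaw], ...]. A call has 1 to 5 rows; each row is the pose to reach, as a shift and turn from the pose commanded when the call began, along the tool's axes at that moment; what a row does not reach only later rows make up. A row lasts 1/12 s, in which the tool goes at most 41.7 mm and 7.16 degrees, less where a joint would pass 70% of its speed; a pose out of reach is approached as far as the arm can. A call with a gripper value outside its range is refused whole. The fingers move at their own pace and stop on an object; "squeeze" is the grip in N (left out, the last holds). Time passes only in rows, so rows that repeat a pose let the fingers close. It gives the time, the measured TCP pose, the force, the opening and the grip force at its end, in the units of the state.
- ctrl.read_state(): the state, without advancing time (a new reading comes with each control period).
- ctrl.camera(name): name is "side" or "top" or "wrist"; returns a dict with "img" (480x640x3 uint8, red, green, blue), "mtx" (3x3 intrinsics, pixels), "world_from_camera" (4x4, takes a point from camera to world coordinates); the wrist camera has in their place "mount" (4x4, takes a point from camera to tool coordinates, whose origin is the TCP and whose axes are the flange's). Camera axes: x right, y up, looking along -z (the intrinsics and any distortion apply to the point x, -y, -z); pixel columns grow to the right and rows downward; lengths in m; the calibration is good to about 2 mm. A picture is of the moment at which its call begins: read the wrist's pose just before it. There is no depth.
- ctrl.sign_off(): hands the job in; it is judged then, once.
Trained networks look in a picture, given as the dict that the camera call returned (one of the last four; its "shot" number tells which), for a name from the list of things; names that differ only in an ending like _2 or _b are one class to them, and where a whole thing is asked for, a point or a joint stands for the part that bears it (a point fixed in the world has none). Each returns a list of dicts, best first, with "confidence" (0 to 1); they miss things now and then, are a little off and sometimes report something else, mostly with a low value. They report only what shows in the picture. A call takes as long as a camera call. They do not tell look-alikes from the thing itself.
- ctrl.look_for(picture, thing): "location" ([x, y, z] in m, in the coordinates of the camera as it stood for that picture, good to about 4 mm: the middle of the surface that is visible of it).
The state is a dict: "t": time; "q": joint angles; "dq": joint speeds; "tau": joint torques, N m; "eef_pos": TCP position; "eef_rot": TCP orientation; "force": force on the tool from outside, world axes, zero at the start; "wrist_torque": the same for the moment, N m; "finger_gap": finger opening in m; "gripper_force": force on a finger pad.
Only numpy, scipy, OpenCV 4.12 (cv2) and the standard library are available. Lean on these libraries where they do the work, as an engineer would, in place of code of your own. Each camera call takes 0.05 s, during which the arm holds its last target. There are 200 camera calls.

## Task

The blue glass block has toppled over in its row on the stone board: stand it back up on its foot on the board and let go of it, then take it from above and hold it upright, in the air, in the beam of the inspection lamp, so that the beam passes squarely through its two polished clear faces near the block's middle, about halfway between lamp and screen. Touch the blue block with the gripper only on its two white frosted faces, never on its clear faces, and leave the other two blocks, the white tub and the steel block where they are. Finish while still holding the block still in the beam: do not put it down or let it go.

Things in the scene. Friction and masses are not known exactly. Their poses are not given: they have to be found in the camera images.
- blue_block: Glass block 30 x 30 x 66 mm tall. Origin: centre of its 30 x 30 foot; z from foot to top. Its +y and -y faces (3 mm white layers) are ground, frosted; its +x and -x faces are polished clear blue glass. 100 to 210 g. Starts lying on a clear face on the board, top end to the robot's right (about -y), frosted faces looking about along x. Only the frosted faces may be touched.
- green_block: Glass block 30 x 30 x 66 mm tall. Origin: centre of its 30 x 30 foot; z from foot to top. Its +y and -y faces (3 mm white layers) are ground, frosted; its +x and -x faces are polished clear green glass. Stands upright in the row; leave it alone.
- amber_block: Glass block 30 x 30 x 66 mm tall. Origin: centre of its 30 x 30 foot; z from foot to top. Its +y and -y faces (3 mm white layers) are ground, frosted; its +x and -x faces are polished clear amber glass. Stands upright in the row; leave it alone.
- board: Grey stone board, fixed, 300 mm (its x) x 150 mm (its y) x 14 mm thick. Origin: centre of its underside, so its top is at z = 14 mm. Three places in a row, black squares 46 mm wide, at y = +30 mm and x = -90, 0, +90 mm in its frame; one block belongs to each.
- lamp_stand: Fixed. Origin: centre of the underside of its steel plate, 320 (x) x 100 (y) x 12 mm. The beam (drawn as a thin yellow rod, not solid) runs level along its x axis, 95 mm above the bench, from the round green lamp head (lens rim at x = +94 mm, top 125 mm above the bench) to the upright screen (90 mm wide, face at x = -114 mm, top 130 mm above the bench). The space between is free.
- beam_mid (a point): Point on the beam axis 95 mm above the bench and about halfway between lamp head and screen; axes as those of the lamp stand (beam along x).
- blue_block_mid (a point): Centre of the blue block, 33 mm from its foot along its z; axes as the block's.
- tub: Open white plastic tub, 72 mm diameter, 50 mm tall, loose; origin at the centre of its underside. Leave it alone.
- dapping_block: Dark steel block, 30 x 55 x 25 mm (x, y, z), loose; origin at the centre of its underside. Leave it alone.
Not all that is in view belongs to the job. Leave any pink or yellow look-alike of the blue_block alone.

How it is judged:
On the way:
1. the blue block stands upright on its foot on the board, let go and at rest (angle between blue_block's own z axis and vertical below 0.08 rad and contact force between blue_block and the fingers below 0.1 N and contact force between blue_block and board above 0.3 N and linear speed of blue_block below 0.03 m/s and z of blue_block in the frame of board below 0.018 m), for 0.2 s.
At the end, for the whole second after the job is handed in: Blue block held at rest by both frosted faces (over 1 N each), nothing else touching it, within 0.15 rad of upright, clear faces square to the beam within 0.2 rad, centre within 9 mm sideways and 15 mm in height of the beam axis and 45 mm of beam_mid along it; green and amber blocks stand (angle between blue_block's own z axis and vertical below 0.15 rad and angle between the x axis of blue_block and the x axis of lamp_stand, either way round below 0.2 rad and y of blue_block_mid in the frame of beam_mid between -0.009 and 0.009 m and x of blue_block_mid in the frame of beam_mid between -0.045 and 0.045 m and z of blue_block_mid in the frame of beam_mid between -0.015 and 0.015 m and contact force between each of blue_block_c1, blue_block_c2 and the fingers above 1 N and contact force between blue_block and lamp_stand below 0.1 N and contact force between blue_block and board below 0.1 N and linear speed of blue_block below 0.03 m/s and angle between each of green_block, amber_block's own z axis and vertical below 0.1 rad); the arm keeps its last pose, push and grip.
It fails at once if the fingers touch a clear face of the blue block (over 1 N) (contact force between blue_block_c0 and the fingers above 1 N).
It fails at once if a neighbouring block is moved by over 15 mm or tipped (distance of any of green_block, amber_block from where it was at the start of the episode above 0.015 m or angle between any of green_block, amber_block's own z axis and vertical above 0.3 rad).
It fails at once if the tub or the steel block is moved by over 30 mm (distance of any of tub, dapping_block from where it was at the start of the episode above 0.03 m).
It also fails if it takes over 58 s, if anything falls off the work surface, if the arm or the gripper's body presses on something with over 40 N, if the wrist force passes 120 N, or if a joint passes its speed limit or range.

## Working session

There is one attempt and no reset: what is moved stays moved. The work goes in short steps, Python scripts to look and compute and a tool call to move; the robot and the scene stay as the last step left them, time stands still between calls to the robot, and variables do not carry over. Pictures are saved under pics/ and viewed, at most 10 in all, crops included, and the job is handed in when it is done.

Besides the shell and the picture viewer there is one more tool, called after "Request:" as name(argument=value, ...), one argument or row to a line, values as JSON. drive_tool: Moves the arm, as the interface text tells. Its arguments: {"type":"object","properties":{"increments":{"type":"array"},"squeeze":{"type":"number"}},"required":["increments"]}

```bash
mkdir -p pics; ls; cat > h.py <<'E'
from bench import ctrl
import numpy as np, cv2
from scipy.spatial.transform import Rotation as R
def cam(n):
    s=ctrl.read_state(); c=ctrl.camera(n)
    if n=="wrist":
        T=np.eye(4);T[:3,:3]=R.from_rotvec(s["eef_rot"]).as_matrix();T[:3,3]=s["eef_pos"]
        c["W"]=T@np.array(c["mount"])
    else: c["W"]=np.array(c["world_from_camera"])
    return c
def save(c,n): cv2.imwrite("pics/"+n,c["img"][:,:,::-1])
def w(c,p): return (c["W"]@np.r_[p,1])[:3]
def proj(c,P):
    p=np.linalg.inv(c["W"])@np.r_[P,1]; q=np.array(c["mtx"])@np.array([p[0],-p[1],-p[2]]); return q[:2]/q[2]
def ray(c,px,z):
    d=np.linalg.inv(np.array(c["mtx"]))@np.array([px[0],px[1],1]); d=c["W"][:3,:3]@np.array([d[0],-d[1],-d[2]])
    o=c["W"][:3,3]; return o+d*(z-o[2])/d[2]
E
cat > a.py <<'E'
from h import *
for n in("top","side"):
    c=cam(n); save(c,n+"0.png"); print(n,[k for k in c],c["W"][:3,3].round(3))
    for t in("blue_block","green_block","amber_block","board","lamp_stand","tub","dapping_block"):
        for d in ctrl.look_for(c,t)[:4]:
            P=w(c,d["location"]); print(t,round(d["confidence"],2),P.round(3),proj(c,P).round())
s=ctrl.read_state(); print(s)
print(R.from_rotvec(s["eef_rot"]).as_matrix().round(3))
E
python3 a.py
```

```text
pics
top ['img', 'mtx', 'world_from_camera', 'shot', 'W'] [0.477 0.083 1.294]
blue_block 0.98 [0.435 0.446 0.027] [170. 332.]
blue_block 0.97 [0.565 0.375 0.035] [203. 271.]
blue_block 0.66 [0.496 0.041 0.028] [359. 302.]
blue_block 0.58 [0.632 0.043 0.027] [357. 239.]
green_block 0.83 [0.568 0.229 0.078] [269. 267.]
amber_block 0.69 [0.483 0.252 0.085] [257. 309.]
board 0.76 [0.557 0.206 0.013] [283. 275.]
lamp_stand 0.8 [ 0.533 -0.182  0.011] [462. 283.]
tub 0.87 [0.793 0.099 0.01 ] [331. 168.]
dapping_block 0.89 [ 0.775 -0.089  0.024] [417. 173.]
side ['img', 'mtx', 'world_from_camera', 'shot', 'W'] [ 0.342 -0.589  0.524]
blue_block 0.94 [0.557 0.371 0.024] [250. 210.]
blue_block 0.89 [0.649 0.166 0.04 ] [317. 239.]
blue_block 0.87 [0.632 0.025 0.033] [336. 280.]
blue_block 0.83 [0.502 0.026 0.025] [268. 299.]
green_block 0.89 [0.573 0.216 0.055] [275. 227.]
amber_block 0.77 [0.485 0.242 0.056] [231. 229.]
board 0.77 [0.54  0.181 0.011] [265. 257.]
lamp_stand 0.92 [ 0.517 -0.204  0.012] [326. 401.]
tub 0.64 [0.785 0.088 0.033] [392. 248.]
dapping_block 0.92 [ 0.778 -0.112  0.025] [446. 310.]
{'t': 0.8, 'q': array([ 1.24347196,  0.50745771, -0.23757964,  1.5002019 ,  0.12570771,
        1.14891464, -0.15480721]), 'dq': array([-0.00017325, -0.00128718,  0.00065116,  0.00121323, -0.00165416,
        0.00101769,  0.00126576]), 'tau': array([ 2.97726156e-04, -6.20281506e+01, -2.18447551e+00, -2.49950033e+01,
        1.38913744e-02,  2.26160970e-03, -4.12530511e-06]), 'eef_pos': array([ 0.26210472, -0.56736766,  0.23129989]), 'eef_rot': array([-3.06832705e+00, -6.74514693e-01,  2.26689369e-05]), 'force': array([-0.64085333,  0.11526908,  0.026585  ]), 'wrist_torque': array([0.02148745, 0.02232998, 0.05643908]), 'gripper_force': 0.0, 'finger_gap': 0.08560580880550957}
[[ 0.908  0.419 -0.   ]
 [ 0.419 -0.908 -0.   ]
 [-0.    -0.    -1.   ]]
```

View pics/top0.png

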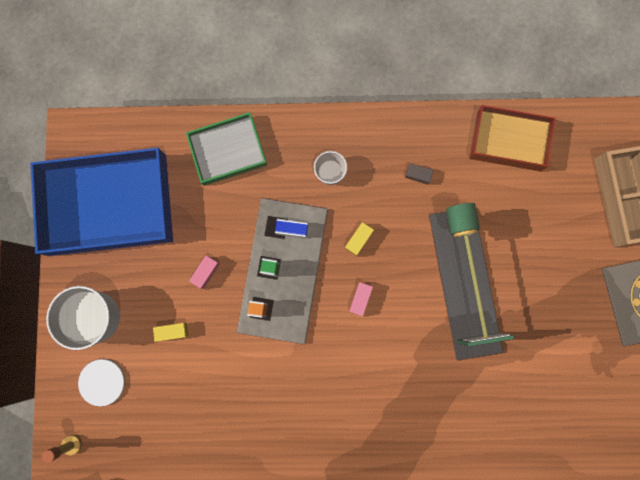

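View pics/side0.png

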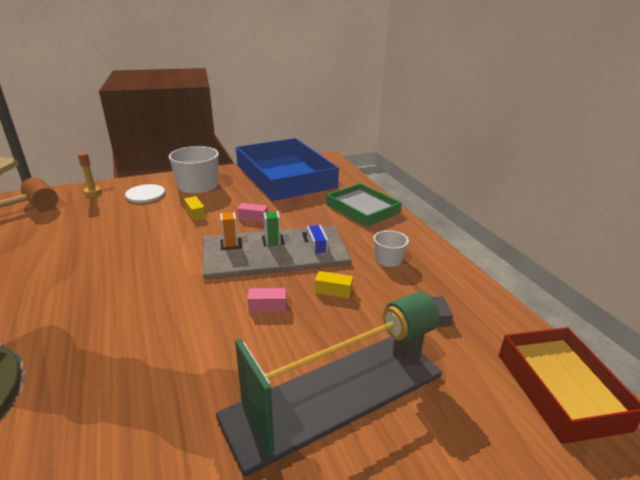

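```bash
python3 - <<'E'
import cv2
a=cv2.imread("pics/top0.png")[200:350,180:380]
cv2.imwrite("pics/crop0.png",cv2.resize(a,(800,600),interpolation=cv2.INTER_CUBIC))
E
```

```text
(no output)
```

View pics/crop0.png

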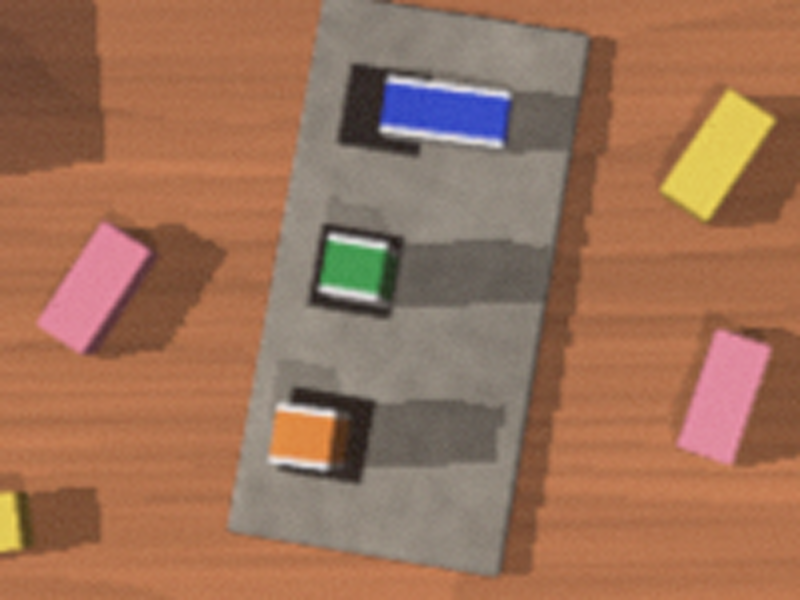

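The blue block is the one lying on the board at top-view pixel (290,228), side-view (318,239), with white strips along both long sides. The other `blue_block` detections are look-alikes lying on the bench: pink at (203,271) and (361,299), yellow at (170,332) and (359,239). The crop confirms this. The lamp is at (463,222) and the screen at (486,339), with the yellow beam between them.

```bash
cat > b.py <<'E'
from h import *
c=cam("top"); hsv=cv2.cvtColor(c["img"],cv2.COLOR_RGB2HSV)
def comp(lo,hi,x0,x1,y0,y1):
    m=cv2.inRange(hsv,np.array(lo),np.array(hi)); k=np.zeros_like(m); k[y0:y1,x0:x1]=m[y0:y1,x0:x1]; return k
m=comp((110,120,60),(130,255,255),255,330,210,250)
p=np.argwhere(m)[:,::-1]; print("blue",len(p))
P=np.array([ray(c,q,.044)[:2] for q in p],np.float32); (cx,cy),sz,a=cv2.minAreaRect(P); print((cx,cy),sz,a,cv2.boxPoints(((cx,cy),sz,a)).round(4).tolist())
m=comp((20,80,80),(35,255,255),455,500,232,340)
p=np.argwhere(m)[:,::-1]; P=np.array([ray(c,q,.095)[:2] for q in p],np.float32)
vx,vy,x0,y0=cv2.fitLine(P,cv2.DIST_HUBER,0,.01,.01).ravel(); print("beam",len(p),vx,vy,np.degrees(np.arctan2(vy,vx)),x0,y0)
t=(P-[x0,y0])@[vx,vy]; print("ends",np.array([x0,y0])+t.min()*np.array([vx,vy]),np.array([x0,y0])+t.max()*np.array([vx,vy]))
# board corners
for q in((260,198),(327,209),(305,343),(237,331)): print(ray(c,q,.014).round(4))
E
python3 b.py
```

```text
blue 320
(0.6560720205307007, 0.18508365750312805) (0.0678640604019165, 0.021706776693463326) 82.00098419189453 [[0.6406000256538391, 0.15299999713897705], [0.6621000170707703, 0.15000000596046448], [0.671500027179718, 0.21719999611377716], [0.6499999761581421, 0.22020000219345093]]
beam 473 0.98664784 0.16286817 9.373416 0.52827173 -0.19025011
ends [ 0.42219344 -0.20776069] [ 0.63662606 -0.17236382]
[0.7267 0.2556 0.014 ]
[0.6999 0.1078 0.014 ]
[0.4094 0.1582 0.014 ]
[0.4363 0.3048 0.014 ]
```

Request:
drive_tool(
  increments=[
    [0.75, [0.8, -0.6, 0], 0],
    [0.75, [1.6, -1.2, 0], 0],
    [0.75, [2.4, -1.8, 0], 0],
    [0.75, [3.2, -2.4, 0], 0],
    [0.75, [4, -3, 0], 0],
  ],
)

```text
t: 1.27
eef_pos: [0.3576, -0.3897, 0.2314]
eef_rot: [3.068, 0.674, 0.0]
force: [1.4, 0.4, 0.7]
finger_gap: 0.0645
gripper_force: 0.0
```

Request:
drive_tool(
  increments=[
    [0.75, [0.8, -0.6, 0], 0],
    [0.75, [1.6, -1.2, 0], 0],
    [0.75, [2.4, -1.8, 0], 0],
    [0.75, [3.2, -2.4, 0], 0],
    [0.75, [4, -3, 0], 0],
  ],
)

```text
t: 1.68
eef_pos: [0.4526, -0.2136, 0.2316]
eef_rot: [3.068, 0.674, 0.001]
force: [1.1, 0.0, 0.9]
finger_gap: 0.0641
gripper_force: 0.0
```

Request:
drive_tool(
  increments=[
    [0.75, [0.8, -0.6, 0], 0],
    [0.75, [1.6, -1.2, 0], 0],
    [0.75, [2.4, -1.8, 0], 0],
    [0.75, [3.2, -2.4, 0], 0],
    [0.75, [4, -3, 0], 0],
  ],
)

```text
t: 2.1
eef_pos: [0.5476, -0.0374, 0.2315]
eef_rot: [3.068, 0.674, 0.001]
force: [0.5, -0.2, -0.1]
finger_gap: 0.0642
gripper_force: 0.0
```

Request:
drive_tool(
  increments=[
    [0.75, [0.8, -0.6, 0], -1],
    [0.75, [1.6, -1.2, 0], -2],
    [0.75, [2.4, -1.8, 0], -3],
    [0.75, [3.2, -2.4, 0], -4],
    [0.75, [4, -3, 0], -5],
  ],
)

```text
t: 2.52
eef_pos: [0.6425, 0.1385, 0.2314]
eef_rot: [2.847, 1.328, 0.0]
force: [0.7, 0.0, 0.8]
finger_gap: 0.0639
gripper_force: 0.0
```

Request:
drive_tool(
  increments=[
    [0.75, [0, 0, 0], -1.3],
    [0.75, [0, 0, 0], -2.6],
    [0.75, [0, 0, 0], -3.9],
    [0.75, [0, 0, 0], -5.2],
    [0.75, [0, 0, 0], -6.4],
  ],
)

```text
t: 2.93
eef_pos: [0.6418, 0.1368, 0.2311]
eef_rot: [-2.369, -2.064, 0.0]
force: [0.5, -0.1, -0.4]
finger_gap: 0.0642
gripper_force: 0.0
```

```bash
cat > st.py <<'E'
from h import *
s=ctrl.read_state(); M=R.from_rotvec(s["eef_rot"]).as_matrix()
print(round(s["t"],2),s["eef_pos"].round(4),"yaw_x",np.degrees(np.arctan2(M[1,0],M[0,0])).round(2),"tilt",M[2,2].round(4),"q",s["q"].round(2),"F",s["force"].round(2),"gap",round(s["finger_gap"],4),"gf",round(s["gripper_force"],1))
def to(x,y,z):
    print("units to",(x,y,z),(M.T@(np.array([x,y,z])-s["eef_pos"])/.04).round(3))
E
python3 - <<'E'
from st import *
c=cam("wrist"); save(c,"w0.png")
for d in ctrl.look_for(c,"blue_block")[:2]: print(d["confidence"],w(c,d["location"]))
to(.653,.18,.2)
E
```

```text
2.93 [0.6418 0.1368 0.2311] yaw_x 82.13 tilt -1.0 q [ 0.11  0.61 -0.65  1.41  0.37  1.25 -0.7 ] F [ 0.47 -0.14 -0.42] gap 0.0642 gf 0.0
0.77 [0.48702027 0.05518118 0.03275385]
0.67 [0.63354835 0.04308893 0.02800091]
units to (0.653, 0.18, 0.2) [1.107 0.129 0.778]
```

View pics/w0.png

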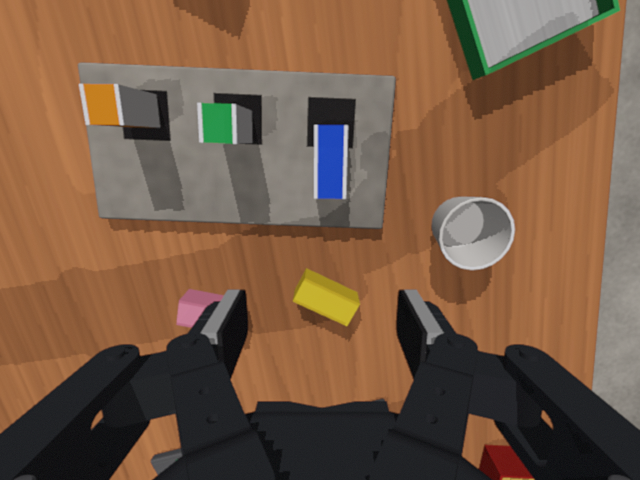

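The wrist picture shows the blue block lying at (331,161), its foot at the top edge (row 125) over the black square and its top end at row 199. Its long axis is nearly vertical in the picture, so the fingers line up with the frosted faces.

```bash
cat > m.py <<'E'
from h import *
def blue(c,z,roi=None):
    hsv=cv2.cvtColor(c["img"],cv2.COLOR_RGB2HSV); m=cv2.inRange(hsv,np.array((110,120,60)),np.array((130,255,255)))
    n,l,s,_=cv2.connectedComponentsWithStats(m); i=1+np.argmax(s[1:,4]); p=np.argwhere(l==i)[:,::-1]
    P=np.array([ray(c,q,z)[:2] for q in p],np.float32); r=cv2.minAreaRect(P); print(s[i],np.round(r[0],4),np.round(r[1],4),cv2.boxPoints(r).round(4).tolist())
E
python3 - <<'E'
from m import *
from st import *
c=cam("wrist"); blue(c,.044)
to(.653,.165,.08)
E
```

```text
3.03 [0.6419 0.1366 0.2311] yaw_x 81.88 tilt -1.0 q [ 0.11  0.61 -0.65  1.41  0.37  1.25 -0.71] F [ 0.7  -1.04  0.98] gap 0.0639 gf 0.0
[ 318  124   25   75 1826] [0.6571 0.185 ] [0.0665 0.0222] [[0.6413000226020813, 0.15369999408721924], [0.6632000207901001, 0.15049999952316284], [0.6729000210762024, 0.21629999577999115], [0.6510000228881836, 0.21950000524520874]]
units to (0.653, 0.165, 0.08) [0.742 0.177 3.777]
```

Request:
drive_tool(
  increments=[
    [0.75, [0.36, 0.1, 0.9], 0],
    [0.75, [0.72, 0.2, 1.9], 0],
    [0.75, [0.72, 0.2, 2.9], 0],
    [0.75, [0.72, 0.2, 3.8], 0],
    [0.75, [0.72, 0.2, 3.8], 0],
  ],
)

```text
t: 3.5
eef_pos: [0.6496, 0.1621, 0.0717]
eef_rot: [-2.374, -2.051, 0.018]
force: [-1.2, -1.5, -1.0]
finger_gap: 0.0641
gripper_force: 0.0
```

Request:
drive_tool(
  increments=[
    [0.75, [0, 0, 0.5], 0],
    [0.75, [0, 0, 1.0], 0],
    [0.75, [0, 0, 1.4], 0],
    [0.75, [0, 0, 1.55], 0],
    [0.75, [0, 0, 1.55], 0],
  ],
)

```text
t: 3.92
eef_pos: [0.6538, 0.1638, 0.0175]
eef_rot: [-2.377, -2.054, 0.001]
force: [0.7, -1.2, 0.2]
finger_gap: 0.0643
gripper_force: 0.0
```

```bash
python3 - <<'E'
from st import *
c=cam("wrist"); save(c,"w1.png"); to(.654,.164,.016)
E
```

```text
3.92 [0.6538 0.1638 0.0175] yaw_x 81.68 tilt -1.0 q [ 0.02  0.84 -0.54  1.58  0.53  0.87 -0.87] F [ 0.7  -1.25  0.22] gap 0.0643 gf 0.0
units to (0.654, 0.164, 0.016) [0.005 0.003 0.038]
```

View pics/w1.png

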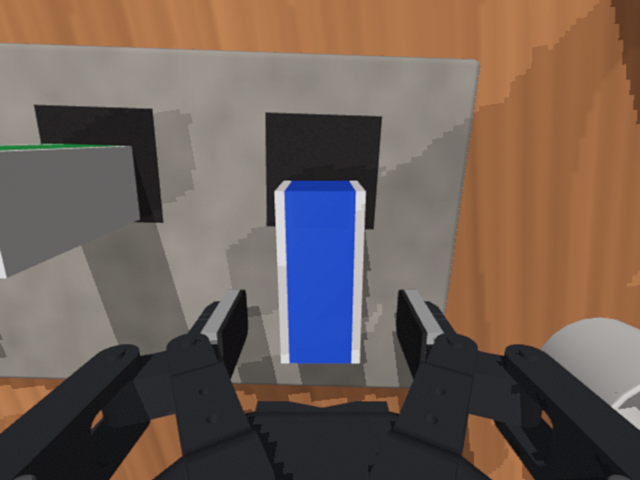

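The block sits between the pads near its top end, from (276,181) to (360,362), with both white faces facing the pads. Closing gently.

Request:
drive_tool(
  increments=[
    [0.3, [0, 0, 0], 0],
    [0.2, [0, 0, 0], 0],
    [0.2, [0, 0, 0], 0],
    [0.2, [0, 0, 0], 0],
    [0.2, [0, 0, 0], 0],
  ],
  squeeze=20,
)

```text
t: 4.38
eef_pos: [0.6546, 0.1644, 0.0189]
eef_rot: [2.374, 2.056, 0.003]
force: [-1.2, -0.6, 7.1]
finger_gap: 0.0297
gripper_force: 20.7
```

Request:
drive_tool(
  increments=[
    [0.2, [0, 0, -0.1], 0],
    [0.2, [-0.15, 0, -0.2], 0],
    [0.2, [-0.3, 0, -0.3], 0],
    [0.2, [-0.45, 0, -0.4], 0],
    [0.2, [-0.45, 0, -0.4], 0],
  ],
)

```text
t: 4.8
eef_pos: [0.6518, 0.1437, 0.0341]
eef_rot: [2.376, 2.053, -0.001]
force: [0.5, 0.3, -1.7]
finger_gap: 0.0297
gripper_force: 19.9
```

```bash
python3 - <<'E'
from st import *
c=cam("wrist"); save(c,"w2.png"); c=cam("side"); save(c,"s2.png")
a=cv2.imread("pics/w2.png")[100:480,160:500]; b=cv2.imread("pics/s2.png")[170:290,240:400]
cv2.imwrite("pics/x2.png",np.hstack([cv2.resize(a,(358,400)),cv2.resize(b,(440,400))]))
E
```

```text
4.8 [0.6518 0.1437 0.0341] yaw_x 81.66 tilt -1.0 q [ 0.05  0.81 -0.55  1.6   0.52  0.89 -0.84] F [ 0.54  0.26 -1.7 ] gap 0.0297 gf 19.9
```

View pics/x2.png

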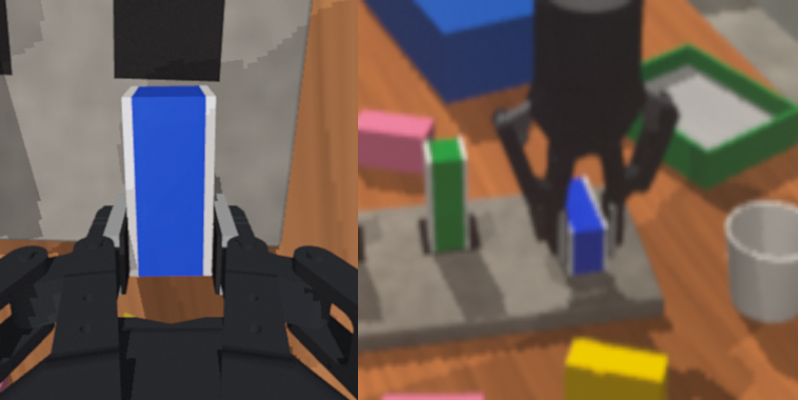

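The block is clamped and still horizontal: torsion at the pads holds it. Weight is about 1.7 N. I'll raise it a little and ease the grip so that it swings foot-down.

Request:
drive_tool(
  increments=[
    [0.2, [0.3, 0, -0.2], 0],
    [0.2, [0.6, 0, -0.42], 0],
    [0.2, [0.6, 0, -0.42], 0],
    [0.2, [0.6, 0, -0.42], 0],
  ],
)

```text
t: 5.23
eef_pos: [0.6549, 0.1732, 0.0513]
eef_rot: [-2.371, -2.06, -0.004]
force: [-0.1, 0.7, -1.1]
finger_gap: 0.0297
gripper_force: 19.9
```

Request:
drive_tool(
  increments=[
    [0.34, [0, 0, 0], 0],
  ],
)

```text
t: 5.32
eef_pos: [0.6545, 0.1707, 0.0501]
eef_rot: [2.373, 2.058, -0.0]
force: [-0.6, -0.3, -1.6]
finger_gap: 0.0296
gripper_force: 19.9
```

Request:
drive_tool(
  increments=[
    [0.345, [0, 0, 0], 0],
  ],
)

```text
t: 5.4
eef_pos: [0.6545, 0.1697, 0.0497]
eef_rot: [2.374, 2.057, -0.002]
force: [0.2, 0.1, -1.4]
finger_gap: 0.0298
gripper_force: 19.9
```

Request:
drive_tool(
  increments=[
    [0.348, [0, 0, 0], 0],
  ],
)

```text
t: 5.48
eef_pos: [0.6545, 0.1694, 0.0496]
eef_rot: [2.375, 2.056, -0.002]
force: [0.6, -0.3, -1.4]
finger_gap: 0.0298
gripper_force: 15.9
```

Request:
drive_tool(
  increments=[
    [0.35, [0, 0, 0], 0],
  ],
)

```text
t: 5.57
eef_pos: [0.6546, 0.1694, 0.0498]
eef_rot: [2.375, 2.056, -0.001]
force: [0.0, -0.7, -1.2]
finger_gap: 0.0297
gripper_force: 9.7
```

```bash
cat > v.py <<'E'
from st import *
import sys
n=sys.argv[1]
a=cam("wrist")["img"][100:480,160:500]; b=cam("side")["img"][170:290,240:400]
save({"img":np.hstack([cv2.resize(a,(358,400)),cv2.resize(b,(440,400))])},n)
E
python3 v.py x3.png
```

```text
5.57 [0.6546 0.1694 0.0498] yaw_x 81.76 tilt -1.0 q [ 0.02  0.8  -0.56  1.56  0.5   0.93 -0.85] F [ 0.01 -0.69 -1.23] gap 0.0297 gf 9.7
```

Request:
drive_tool(
  increments=[
    [0.351, [0, 0, 0], 0],
    [0.351, [0, 0, 0], 0],
  ],
)

```text
t: 5.83
eef_pos: [0.6547, 0.1699, 0.05]
eef_rot: [-2.375, -2.057, 0.0]
force: [-0.2, -0.0, -1.3]
finger_gap: 0.0301
gripper_force: 6.9
```

```bash
python3 -c "
from m import *
blue(cam('wrist'),.08)"
```

```text
[  285   180    70   183 11831] [0.6586 0.1941] [0.0669 0.0225] [[0.6430000066757202, 0.1624000072479248], [0.6653000116348267, 0.15940000116825104], [0.6741999983787537, 0.2257000058889389], [0.6518999934196472, 0.22869999706745148]]
```

Request:
drive_tool(
  increments=[
    [0.352, [0, 0, 0], 0],
  ],
)

```text
t: 5.97
eef_pos: [0.6547, 0.17, 0.0501]
eef_rot: [-2.375, -2.057, -0.0]
force: [-0.3, 0.4, -1.0]
finger_gap: 0.03
gripper_force: 4.4
```

```bash
python3 -c "
from m import *
blue(cam('wrist'),.08)"; python3 v.py x4.png
```

```text
[  285   180    70   183 11826] [0.6586 0.1942] [0.0669 0.0225] [[0.6430000066757202, 0.16249999403953552], [0.6653000116348267, 0.15950000286102295], [0.6741999983787537, 0.22589999437332153], [0.6518999934196472, 0.2287999987602234]]
6.02 [0.6547 0.1701 0.0501] yaw_x 81.79 tilt -1.0 q [ 0.02  0.8  -0.56  1.56  0.5   0.93 -0.85] F [ 0.39 -0.13 -1.31] gap 0.03 gf 4.4
```

View pics/x4.png

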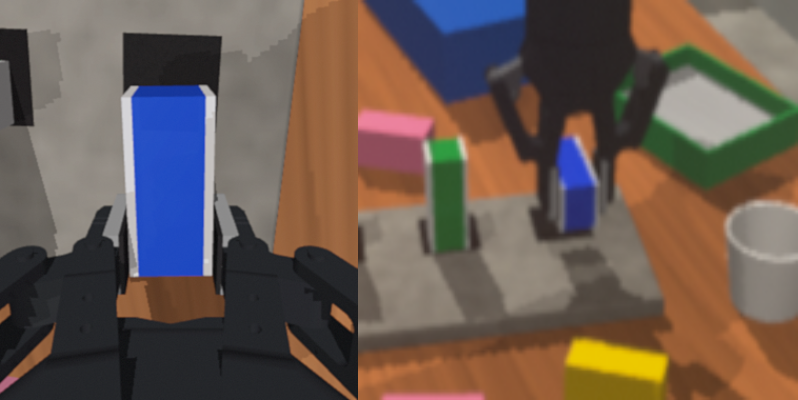

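Still level at 4.4 N, with the wrist view unchanged (foot edge at row 87 of the crop). Easing the grip further in tiny steps.

Request:
drive_tool(
  increments=[
    [0.3525, [0, 0, 0], 0],
  ],
)

```text
t: 6.2
eef_pos: [0.6547, 0.1702, 0.0502]
eef_rot: [-2.375, -2.057, -0.0]
force: [2.0, 0.5, -1.8]
finger_gap: 0.0298
gripper_force: 1.5
```

```bash
python3 -c "
from m import *
blue(cam('wrist'),.08)"
```

```text
[ 292  177   59  166 9523] [0.66  0.199] [0.0595 0.0211] [[0.6446999907493591, 0.17139999568462372], [0.6656000018119812, 0.1679999977350235], [0.6753000020980835, 0.22669999301433563], [0.6545000076293945, 0.23010000586509705]]
```

Request:
drive_tool(
  increments=[
    [0.353, [0, 0, 0], 0],
  ],
)

```text
t: 6.33
eef_pos: [0.6548, 0.1702, 0.0503]
eef_rot: [2.375, 2.057, 0.001]
force: [0.0, -0.5, -0.1]
finger_gap: 0.0305
gripper_force: 0.0
```

```bash
python3 -c "
from m import *
blue(cam('wrist'),.08)"
```

```text
[ 294  197   54  148 7529] [0.659  0.1954] [0.054  0.0178] [[0.6463000178337097, 0.16990000009536743], [0.6639000177383423, 0.16740000247955322], [0.6715999841690063, 0.22089999914169312], [0.6539999842643738, 0.22339999675750732]]
```

```bash
python3 v.py x5.png
```

```text
6.38 [0.6548 0.1701 0.0503] yaw_x 81.79 tilt -1.0 q [ 0.02  0.8  -0.56  1.56  0.5   0.93 -0.85] F [ 0.07 -0.28  1.41] gap 0.0301 gf 0.0
```

View pics/x5.png

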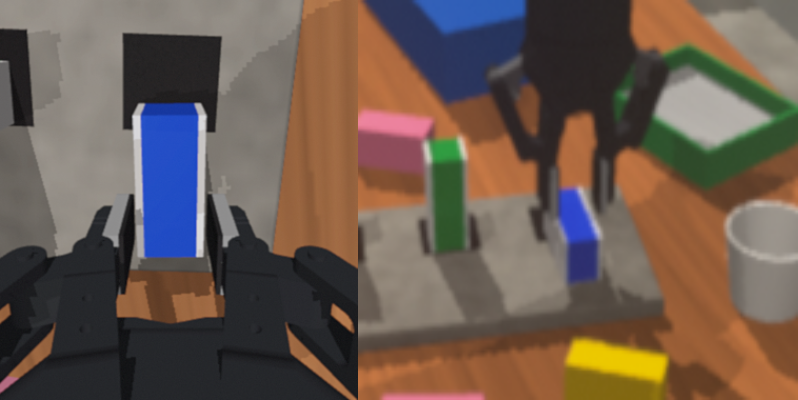

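The block slipped down flat again, rotating only slightly (crop rows 103–258). The pad patch was too big for it to rotate before slipping. I'll regrip only its top upper corner, which gives a small patch and a longer lever, so it rotates before it slips.

Request:
drive_tool(
  increments=[
    [0.75, [0, 0, 0], 0],
    [0.75, [0, 0, -0.5], 0],
    [0.75, [0, 0, -1.0], 0],
    [0.75, [0, 0, -1.0], 0],
    [0.75, [0, 0, -1.0], 0],
  ],
)

```text
t: 6.9
eef_pos: [0.6554, 0.1705, 0.0914]
eef_rot: [2.374, 2.056, 0.004]
force: [-0.0, -0.6, -1.0]
finger_gap: 0.064
gripper_force: 0.0
```

```bash
python3 -c "
from m import *
from st import *
blue(cam('wrist'),.044); c=cam('top'); blue(c,.044)"
```

```text
6.9 [0.6554 0.1705 0.0914] yaw_x 81.79 tilt -1.0 q [ 0.03  0.76 -0.58  1.52  0.47  1.   -0.83] F [-0.04 -0.59 -0.96] gap 0.064 gf 0.0
[ 299  187   42  120 4807] [0.6566 0.1808] [0.0705 0.0231] [[0.6403999924659729, 0.14740000665187836], [0.6632999777793884, 0.14429999887943268], [0.6728000044822693, 0.2142000049352646], [0.6499000191688538, 0.21729999780654907]]
[   31   148   139   107 11350] [0.7194 0.6004] [0.2081 0.2966] [[0.6010000109672546, 0.737500011920929], [0.6305999755859375, 0.4424000084400177], [0.8377000093460083, 0.46320000290870667], [0.8080999851226807, 0.7583000063896179]]
```

Request:
drive_tool(
  increments=[
    [0.6, [-0.35, 0, 0.4], 0],
    [0.6, [-0.67, 0, 0.9], 0],
    [0.6, [-0.67, 0, 1.36], 0],
    [0.6, [-0.67, 0, 1.36], 0],
    [0.6, [-0.67, 0, 1.36], 0],
  ],
  squeeze=20,
)

```text
t: 7.42
eef_pos: [0.6497, 0.1434, 0.0343]
eef_rot: [-2.373, -2.056, 0.004]
force: [-0.3, 0.5, 0.1]
finger_gap: 0.0513
gripper_force: 0.0
```

Request:
drive_tool(
  increments=[
    [0.3, [0, 0, 0], 0],
    [0.3, [0, 0, 0], 0],
    [0.3, [0, 0, 0], 0],
    [0.3, [0, 0, 0], 0],
  ],
)

```text
t: 7.75
eef_pos: [0.6514, 0.1446, 0.0369]
eef_rot: [2.374, 2.057, 0.003]
force: [0.5, 0.7, 3.1]
finger_gap: 0.029
gripper_force: 20.1
```

Request:
drive_tool(
  increments=[
    [0.3, [0, 0, -0.2], 0],
    [0.3, [0, 0, -0.4], 0],
    [0.3, [0, 0, -0.6], 0],
    [0.3, [0, 0, -0.8], 0],
    [0.3, [0, 0, -0.8], 0],
  ],
)

```text
t: 8.17
eef_pos: [0.652, 0.1439, 0.0702]
eef_rot: [2.374, 2.056, 0.005]
force: [-0.7, -0.1, -0.9]
finger_gap: 0.029
gripper_force: 19.9
```

```bash
python3 -c "
from m import *
blue(cam('wrist'),.08)"; python3 v.py x6.png
```

```text
[ 290  147   62  162 9436] [0.6575 0.1787] [0.065  0.0229] [[0.641700029373169, 0.14810000360012054], [0.6643000245094299, 0.14499999582767487], [0.67330002784729, 0.2092999964952469], [0.650600016117096, 0.21250000596046448]]
8.22 [0.6516 0.1438 0.0692] yaw_x 81.78 tilt -1.0 q [ 0.07  0.77 -0.58  1.57  0.49  0.94 -0.81] F [-0.23 -0.65 -1.85] gap 0.0292 gf 19.9
```

View pics/x6.png

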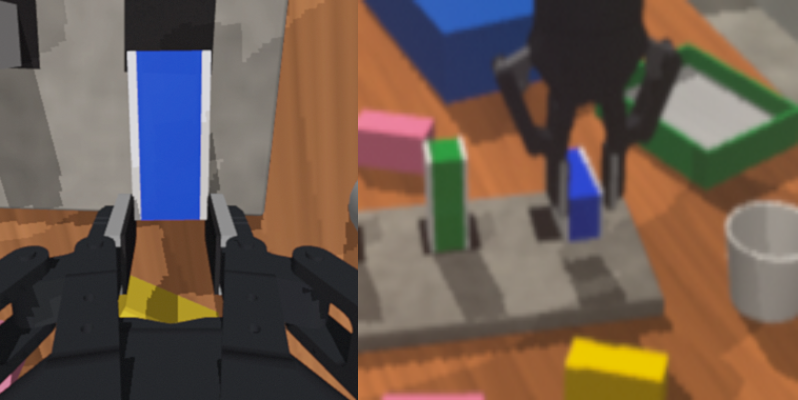

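The block is now held only by its top corner, lifted about 33 mm, and already drooping slightly. Shifting it towards the black square, then easing the grip.

Request:
drive_tool(
  increments=[
    [0.3, [0.3, 0, -0.1], 0],
    [0.3, [0.6, 0, -0.2], 0],
    [0.3, [0.6, 0, -0.2], 0],
    [0.342, [0.6, 0, -0.2], 0],
  ],
)

```text
t: 8.65
eef_pos: [0.6541, 0.1699, 0.076]
eef_rot: [-2.371, -2.06, -0.002]
force: [0.6, 0.3, -0.2]
finger_gap: 0.0294
gripper_force: 14.7
```

```bash
python3 -c "
from m import *
blue(cam('wrist'),.08)"
```

```text
[ 290  147   62  162 9441] [0.6593 0.2032] [0.0678 0.0239] [[0.6428999900817871, 0.1712000072002411], [0.6665999889373779, 0.1678999960422516], [0.6758000254631042, 0.23520000278949738], [0.6521000266075134, 0.23839999735355377]]
```

Request:
drive_tool(
  increments=[
    [0.345, [0, 0, 0], 0],
  ],
)

```text
t: 8.78
eef_pos: [0.6541, 0.1671, 0.0754]
eef_rot: [2.374, 2.057, -0.001]
force: [0.2, -1.0, -1.8]
finger_gap: 0.0294
gripper_force: 9.9
```

```bash
python3 -c "
from m import *
blue(cam('wrist'),.08)"
```

```text
[ 290  147   62  162 9446] [0.6594 0.2005] [0.0675 0.0238] [[0.6430000066757202, 0.16869999468326569], [0.6665999889373779, 0.1655000001192093], [0.6758999824523926, 0.23240000009536743], [0.6523000001907349, 0.23559999465942383]]
```

Request:
drive_tool(
  increments=[
    [0.347, [0, 0, 0], 0],
  ],
)

```text
t: 8.92
eef_pos: [0.6542, 0.1667, 0.0754]
eef_rot: [2.375, 2.056, -0.001]
force: [0.1, -0.3, -2.3]
finger_gap: 0.0297
gripper_force: 6.8
```

```bash
python3 -c "
from m import *
blue(cam('wrist'),.08)"
```

```text
[ 290  147   62  162 9449] [0.6596 0.2001] [0.0675 0.0238] [[0.6431000232696533, 0.16830000281333923], [0.666700005531311, 0.16500000655651093], [0.6759999990463257, 0.23190000653266907], [0.652400016784668, 0.23520000278949738]]
```

Request:
drive_tool(
  increments=[
    [0.348, [0, 0, 0], 0],
  ],
)

```text
t: 9.05
eef_pos: [0.6543, 0.1669, 0.0756]
eef_rot: [2.375, 2.056, -0.0]
force: [0.9, -0.2, -1.3]
finger_gap: 0.0295
gripper_force: 5.1
```

```bash
python3 -c "
from m import *
blue(cam('wrist'),.08)"
```

```text
[ 292  148   59  161 9182] [0.6598 0.2001] [0.0672 0.0238] [[0.6431999802589417, 0.16850000619888306], [0.6668000221252441, 0.16509999334812164], [0.6764000058174133, 0.23160000145435333], [0.6528000235557556, 0.23499999940395355]]
```

Request:
drive_tool(
  increments=[
    [0.349, [0, 0, 0], 0],
  ],
)

```text
t: 9.18
eef_pos: [0.6543, 0.1671, 0.0757]
eef_rot: [-2.375, -2.056, 0.0]
force: [-0.8, 1.2, -2.0]
finger_gap: 0.0297
gripper_force: 3.3
```

```bash
python3 -c "
from m import *
blue(cam('wrist'),.08)"
```

```text
[ 294  183   56  143 7180] [0.6582 0.1897] [0.0622 0.0238] [[0.6420000195503235, 0.16060000658035278], [0.6656000018119812, 0.15719999372959137], [0.6744999885559082, 0.21870000660419464], [0.6509000062942505, 0.22220000624656677]]
```

```bash
python3 -c "
from m import *
blue(cam('wrist'),.08)";python3 v.py x7.png
```

```text
[ 294  186   56  142 7119] [0.6582 0.1884] [0.0621 0.0239] [[0.6419000029563904, 0.15940000116825104], [0.6654999852180481, 0.15600000321865082], [0.6743999719619751, 0.2175000011920929], [0.6507999897003174, 0.22089999914169312]]
9.28 [0.6544 0.167  0.076 ] yaw_x 81.78 tilt -1.0 q [ 0.03  0.77 -0.58  1.54  0.48  0.97 -0.83] F [-0.52 -1.24  0.67] gap 0.03 gf 3.5
```

View pics/x7.png

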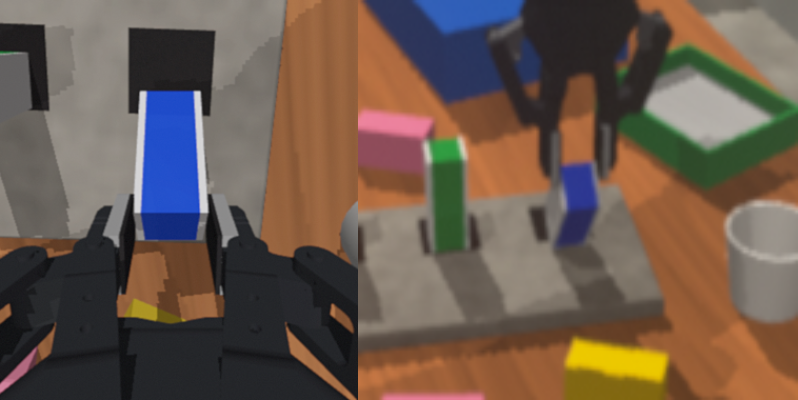

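The block has swung to about 50°: the top end face now shows in the wrist crop at (170,225), and the foot edge rests on the board because the tool carries almost no weight. Now I'll drag the top over the foot with a light grip.

Request:
drive_tool(
  increments=[
    [0.346, [0, 0, 0], 0],
    [0.346, [0.15, 0, 0], 0],
    [0.346, [0.3, 0, 0], 0],
    [0.346, [0.45, 0, 0], 0],
  ],
)

```text
t: 9.72
eef_pos: [0.6576, 0.1856, 0.0768]
eef_rot: [2.375, 2.056, 0.003]
force: [0.0, -1.3, 5.9]
finger_gap: 0.0298
gripper_force: 8.3
```

```bash
python3 -c "
from m import *
blue(cam('wrist'),.08)";python3 v.py x8.png
```

```text
[ 294  210   56  135 6718] [0.6601 0.1976] [0.0615 0.0242] [[0.6437000036239624, 0.16899999976158142], [0.6675999760627747, 0.1655000001192093], [0.6765000224113464, 0.22630000114440918], [0.6525999903678894, 0.2298000007867813]]
9.77 [0.6575 0.1877 0.0768] yaw_x 81.86 tilt -1.0 q [-0.    0.78 -0.58  1.51  0.48  0.98 -0.85] F [0.62 0.83 4.5 ] gap 0.0297 gf 8.3
```

View pics/x8.png

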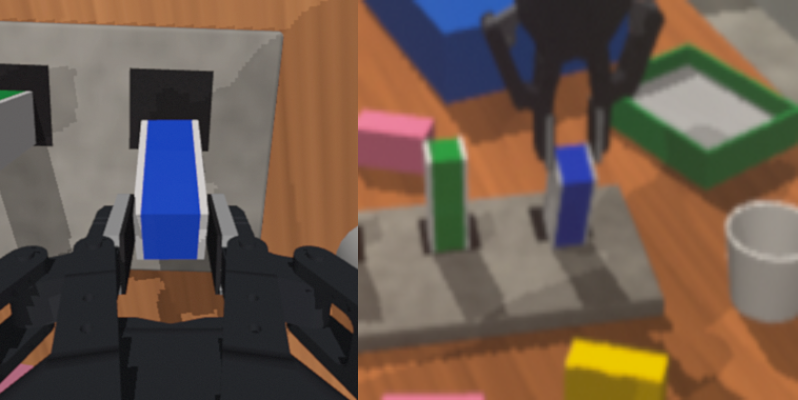

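The wrist view shows the block rotating further upright, the top face growing at (170,235). The side view shows it nearly parallel to green. I have used up my picture views, so from here I go by numbers. Continuing the arc.

Request:
drive_tool(
  increments=[
    [0.346, [0.15, 0, 0], 0],
    [0.346, [0.3, 0, 0], 0],
    [0.346, [0.45, 0, 0.02], 0],
    [0.346, [0.55, 0, 0.04], 0],
    [0.346, [0.6, 0, 0.06], 0],
  ],
)

```text
t: 10.28
eef_pos: [0.6604, 0.2103, 0.0733]
eef_rot: [-2.373, -2.058, -0.002]
force: [0.2, 0.7, 4.4]
finger_gap: 0.0298
gripper_force: 8.9
```

```bash
cat > side.py <<'E'
from st import *
def edges(c,lo,hi,roi):
    x0,x1,y0,y1=roi; hsv=cv2.cvtColor(c["img"],cv2.COLOR_RGB2HSV); m=cv2.inRange(hsv,np.array(lo),np.array(hi)); k=np.zeros_like(m);k[y0:y1,x0:x1]=m[y0:y1,x0:x1]
    n,l,s,_=cv2.connectedComponentsWithStats(k); i=1+np.argmax(s[1:,4]); o=[]
    x,y,w_,h,a=s[i]
    L=[];Rr=[]
    for r in range(y+3,y+h-2):
        xs=np.where(l[r]==i)[0]
        if len(xs): L.append((r,xs.min()));Rr.append((r,xs.max()))
    L=np.array(L);Rr=np.array(Rr)
    hs=hsv[l==i]; q=l==i
    print(s[i],"slopes dx/dy",np.polyfit(L[:,0],L[:,1],1)[0].round(3),np.polyfit(Rr[:,0],Rr[:,1],1)[0].round(3))
    print("median V per row",[int(np.median(hsv[r,q[r],2])) for r in range(y,y+h)])
c=cam("side")
print("green");edges(c,(45,100,40),(75,255,255),(258,290,200,260))
print("blue");edges(c,(110,120,40),(130,255,255),(292,340,190,275))
# expected silhouette slope of vertical edges at blue/green
for P in((.57,.23),(.66,.2)): a=proj(c,[*P,.014]);b=proj(c,[*P,.08]);print(a.round(1),b.round(1),((b-a)[0]/(b-a)[1]).round(3))
E
python3 side.py; python3 -c "
from m import *
blue(cam('wrist'),.08)"
```

```text
10.28 [0.6604 0.2103 0.0733] yaw_x 81.85 tilt -1.0 q [-0.04  0.8  -0.57  1.49  0.48  1.   -0.88] F [0.2  0.66 4.42] gap 0.0298 gf 8.9
green
[266 212  12  33 319] slopes dx/dy 0.053 0.044
median V per row [153, 155, 156, 155, 154, 145, 118, 90, 87, 87, 87, 87, 87, 87, 87, 87, 87, 87, 88, 88, 89, 88, 87, 86, 85, 85, 85, 84, 84, 84, 84, 83, 77]
blue
[309 210  13  33 308] slopes dx/dy 0.016 -0.021
median V per row [166, 197, 202, 202, 202, 202, 199, 172, 124, 109, 107, 107, 108, 107, 107, 108, 108, 109, 109, 109, 108, 107, 107, 107, 107, 107, 106, 106, 105, 105, 106, 106, 106]
[272.  241.2] [270.8 214.3] 0.042
[315.4 240.6] [315.9 213.8] -0.016
[ 294  246   56  115 5830] [0.6612 0.2128] [0.0533 0.0236] [[0.6456000208854675, 0.1881999969482422], [0.6689000129699707, 0.18469999730587006], [0.6769000291824341, 0.23739999532699585], [0.6535000205039978, 0.24089999496936798]]
```

Blue's edges and height now match an upright block (33 rows, the same as green) and the tool height matches too. Letting go so it settles on its foot, then backing up.

Request:
drive_tool(
  increments=[
    [0.346, [0.08, 0, 0.02], 0],
    [0.346, [0.08, 0, 0.02], 0],
    [0.36, [0.08, 0, 0.0], 0],
    [0.6, [0.08, 0, 0], 0],
    [0.65, [0.08, 0, 0], 0],
  ],
)

```text
t: 10.8
eef_pos: [0.6604, 0.2114, 0.0728]
eef_rot: [-2.375, -2.056, 0.002]
force: [0.1, 0.5, -0.5]
finger_gap: 0.0536
gripper_force: 0.0
```

Request:
drive_tool(
  increments=[
    [0.65, [0, 0, 0], 0],
    [0.65, [0, 0, -0.6], 0],
    [0.65, [0, 0, -1.3], 0],
    [0.65, [0, 0, -2], 0],
    [0.65, [0, 0, -2], 0],
  ],
)

```text
t: 11.22
eef_pos: [0.663, 0.2136, 0.1593]
eef_rot: [2.373, 2.055, 0.013]
force: [1.1, 1.6, 0.9]
finger_gap: 0.0555
gripper_force: 0.0
```

```bash
python3 side.py; python3 -c "
from m import *
c=cam('wrist');blue(c,.08); save(c,'w9.png')
for d in ctrl.look_for(c,'blue_block')[:2]: print(d['confidence'],w(c,d['location']))
c=cam('top'); hsv=cv2.cvtColor(c['img'],cv2.COLOR_RGB2HSV)"
```

```text
11.22 [0.663  0.2136 0.1593] yaw_x 81.77 tilt -1.0 q [-0.03  0.72 -0.61  1.39  0.43  1.15 -0.83] F [1.14 1.58 0.86] gap 0.0555 gf 0.0
green
[266 212  12  33 319] slopes dx/dy 0.053 0.044
median V per row [153, 155, 155, 155, 154, 145, 118, 91, 87, 87, 87, 87, 87, 87, 87, 87, 87, 87, 88, 88, 88, 88, 87, 85, 85, 85, 84, 84, 84, 84, 83, 84, 76]
blue
[310 210  12  33 318] slopes dx/dy 0.028 -0.017
median V per row [168, 200, 204, 204, 204, 202, 175, 128, 113, 111, 111, 111, 111, 111, 111, 111, 112, 112, 113, 113, 112, 111, 109, 109, 109, 110, 109, 109, 109, 109, 109, 110, 110]
[272.  241.2] [270.8 214.3] 0.042
[315.4 240.6] [315.9 213.8] -0.016
[ 302  219   35   66 2219] [0.6614 0.2122] [0.0448 0.0229] [[0.6467000246047974, 0.19169999659061432], [0.6693999767303467, 0.188400000333786], [0.6759999990463257, 0.23270000517368317], [0.6532999873161316, 0.2361000031232834]]
0.96 [0.66097953 0.21158499 0.08111047]
0.87 [0.63073292 0.05926319 0.01554139]
```

Standing upright, same profile as green, top at z≈0.081. Locating the top face precisely for the grasp.

```bash
python3 - <<'E'
from st import *
c=cam("wrist"); hsv=cv2.cvtColor(c["img"],cv2.COLOR_RGB2HSV)
m=cv2.inRange(hsv,np.array((110,120,60)),np.array((130,255,255))); x0,x1,y0,y1=298,342,212,290
V=[(r,int(np.median(hsv[r,x0:x1,2][m[r,x0:x1]>0]))) for r in range(y0,y1) if (m[r,x0:x1]>0).sum()>5]; print(V[::3])
top=np.zeros_like(m); top[y0:y1,x0:x1]=((m>0)&(hsv[:,:,2]>150))[y0:y1,x0:x1]*255
for k in (top,m):
    kk=np.zeros_like(k);kk[y0:y1,x0:x1]=k[y0:y1,x0:x1]
    p=np.argwhere(kk)[:,::-1];r=cv2.minAreaRect(np.array([ray(c,q,.08)[:2] for q in p],np.float32));print(len(p),np.round(r[0],4),np.round(r[1],4),r[2],cv2.boxPoints(r).round(4).tolist())
E
```

```text
11.42 [0.6603 0.2115 0.1524] yaw_x 81.79 tilt -1.0 q [-0.03  0.73 -0.6   1.4   0.43  1.15 -0.83] F [-0.54 -0.42 -0.31] gap 0.0555 gf 0.0
[(217, 64), (220, 153), (223, 151), (226, 151), (229, 151), (232, 151), (235, 151), (238, 151), (241, 185), (244, 189), (247, 189), (250, 190), (253, 190), (256, 190), (259, 190), (262, 189), (265, 189), (268, 189), (271, 189), (274, 189), (277, 189), (280, 188), (283, 186)]
2192 [0.6615 0.2119] [0.0436 0.0226] 80.96683502197266 [[0.6468999981880188, 0.19210000336170197], [0.6693000197410583, 0.18860000371932983], [0.6761000156402588, 0.23160000145435333], [0.6538000106811523, 0.23520000278949738]]
2311 [0.6615 0.2122] [0.0455 0.0226] 80.96683502197266 [[0.6467999815940857, 0.1914999932050705], [0.6690999865531921, 0.18790000677108765], [0.6762999892234802, 0.2328999936580658], [0.6539000272750854, 0.23639999330043793]]
```

```bash
python3 - <<'E'
from st import *
c=cam("wrist"); hsv=cv2.cvtColor(c["img"],cv2.COLOR_RGB2HSV)
m=cv2.inRange(hsv,np.array((110,120,170)),np.array((130,255,255))); kk=np.zeros_like(m);kk[212:290,298:342]=m[212:290,298:342]
p=np.argwhere(kk)[:,::-1];r=cv2.minAreaRect(np.array([ray(c,q,.08)[:2] for q in p],np.float32));print(len(p),np.round(r[0],4),np.round(r[1],4),r[2],cv2.boxPoints(r).round(4).tolist())
to(*r[0],.048)
E
```

```text
11.47 [0.6601 0.2114 0.1519] yaw_x 81.79 tilt -1.0 q [-0.03  0.73 -0.6   1.4   0.43  1.15 -0.83] F [-0.13  0.4  -0.15] gap 0.0554 gf 0.0
1538 [0.6602 0.2049] [0.0289 0.023 ] 81.77207946777344 [[0.6467999815940857, 0.19220000505447388], [0.6694999933242798, 0.1889999955892563], [0.6736000180244446, 0.2175000011920929], [0.6509000062942505, 0.2207999974489212]]
units to (0.6602100133895874, 0.20488359034061432, 0.048) [-0.158  0.031  2.599]
```

Top face is 29 × 23 mm at (0.660, 0.205), yaw aligned with the tool. Going down and grasping.

Request:
drive_tool(
  increments=[
    [0.65, [-0.16, 0.03, 0.3], 0],
    [0.65, [-0.16, 0.03, 1.0], 0],
    [0.65, [-0.16, 0.03, 1.8], 0],
    [0.65, [-0.16, 0.03, 2.4], 0],
    [0.65, [-0.16, 0.03, 2.65], 0],
  ],
)

```text
t: 11.93
eef_pos: [0.6585, 0.2041, 0.0424]
eef_rot: [-2.373, -2.056, 0.01]
force: [-0.3, -0.5, -0.2]
finger_gap: 0.0555
gripper_force: 0.0
```

Request:
drive_tool(
  increments=[
    [0.65, [0, 0, 0], 0],
    [0.4, [0, 0, 0], 0],
    [0.2, [0, 0, 0], 0],
    [0.2, [0, 0, 0], 0],
    [0.2, [0, 0, 0], 0],
  ],
  squeeze=50,
)

```text
t: 12.35
eef_pos: [0.6618, 0.206, 0.049]
eef_rot: [2.374, 2.056, 0.004]
force: [0.3, -0.5, 2.5]
finger_gap: 0.0297
gripper_force: 53.7
```

Request:
drive_tool(
  increments=[
    [0.2, [0, 0, 0], 0],
    [0.2, [0, 0, -0.5], 0],
    [0.2, [0, 0, -1.2], 0],
    [0.2, [0, 0, -2.0], 0],
    [0.2, [0, 0, -2.8], 0],
  ],
)

```text
t: 12.77
eef_pos: [0.6606, 0.2053, 0.1605]
eef_rot: [-2.374, -2.057, 0.001]
force: [1.2, -0.4, -1.3]
finger_gap: 0.0294
gripper_force: 53.1
```

Request:
drive_tool(
  increments=[
    [0.2, [0, 0, -0.7], 0],
    [0.2, [0, 0, -1.0], 0],
    [0.2, [0, 0, -1.0], 0],
    [0.2, [0, 0, -1.0], 0],
  ],
)

```text
t: 13.1
eef_pos: [0.6609, 0.2053, 0.199]
eef_rot: [2.374, 2.056, 0.0]
force: [-0.0, 0.2, -1.5]
finger_gap: 0.0291
gripper_force: 53.2
```

```bash
python3 - <<'E'
from st import *
to(.529,-.1900,.2)
E
```

```text
13.1 [0.6609 0.2053 0.199 ] yaw_x 81.79 tilt -1.0 q [-0.02  0.69 -0.62  1.34  0.4   1.24 -0.8 ] F [-0.01  0.2  -1.48] gap 0.0291 gf 53.2
units to (0.529, -0.19, 0.2) [-10.253  -1.852  -0.023]
```

Request:
drive_tool(
  increments=[
    [0.2, [-0.7, -0.1, 0], 0],
    [0.2, [-1.6, -0.3, 0], 0],
    [0.2, [-2.5, -0.5, 0], 0],
    [0.2, [-3.4, -0.6, 0], 0],
    [0.2, [-4.3, -0.8, 0], 0],
  ],
)

```text
t: 13.52
eef_pos: [0.6032, 0.0377, 0.1965]
eef_rot: [-2.373, -2.055, 0.005]
force: [-0.0, 0.1, -0.9]
finger_gap: 0.0294
gripper_force: 53.2
```

Request:
drive_tool(
  increments=[
    [0.2, [-0.9, -0.1, 0], 0],
    [0.2, [-1.8, -0.3, 0], 0],
    [0.2, [-2.7, -0.5, 0], 0],
    [0.2, [-3.6, -0.6, 0], 0],
    [0.2, [-4.5, -0.8, 0], 0],
  ],
)

```text
t: 13.93
eef_pos: [0.5457, -0.1356, 0.1969]
eef_rot: [-2.373, -2.055, 0.003]
force: [1.5, -0.2, -1.2]
finger_gap: 0.0297
gripper_force: 53.2
```

Request:
drive_tool(
  increments=[
    [0.2, [-0.7, -0.1, 0], 1],
    [0.2, [-1.25, -0.25, 0], 2],
    [0.2, [-1.45, -0.25, 0], 3],
    [0.2, [-1.45, -0.25, 0], 4],
    [0.2, [-1.45, -0.25, 0], 5],
  ],
)

```text
t: 14.35
eef_pos: [0.5274, -0.191, 0.1967]
eef_rot: [-2.766, -1.483, 0.005]
force: [-0.2, 0.3, -1.1]
finger_gap: 0.0294
gripper_force: 53.2
```

Request:
drive_tool(
  increments=[
    [0.2, [0, 0, 0], 1],
    [0.2, [0, 0, 0], 2],
    [0.2, [0, 0, 0], 3],
    [0.2, [0, 0, 0], 4],
    [0.2, [0, 0, 0], 5],
  ],
)

```text
t: 14.77
eef_pos: [0.5278, -0.1897, 0.1968]
eef_rot: [-3.021, -0.853, 0.006]
force: [-0.1, 0.9, -2.3]
finger_gap: 0.0292
gripper_force: 53.2
```

Request:
drive_tool(
  increments=[
    [0.2, [0, 0, 0], 1],
    [0.2, [0, 0, 0], 2],
    [0.2, [0, 0, 0], 3],
    [0.2, [0, 0, 0], 4],
    [0.2, [0, 0, 0], 4.5],
  ],
)

```text
t: 15.18
eef_pos: [0.5278, -0.1896, 0.1968]
eef_rot: [-3.13, -0.246, 0.006]
force: [0.4, 0.2, -1.6]
finger_gap: 0.0292
gripper_force: 53.2
```

Request:
drive_tool(
  increments=[
    [0.2, [0, 0, 0], 0],
    [0.2, [0, 0, 0], 0],
  ],
)

```text
t: 15.35
eef_pos: [0.5282, -0.1895, 0.1975]
eef_rot: [-3.13, -0.257, 0.005]
force: [-0.9, 1.0, -1.7]
finger_gap: 0.0293
gripper_force: 53.2
```

```bash
python3 - <<'E'
from st import *
to(.529,-.1900,.097)
c=cam("side"); hsv=cv2.cvtColor(c["img"],cv2.COLOR_RGB2HSV); m=cv2.inRange(hsv,np.array((20,80,80)),np.array((35,255,255)))
k=np.zeros_like(m);k[310:390,262:392]=m[310:390,262:392]; p=np.argwhere(k)[:,::-1].astype(np.float32)
vx,vy,x0,y0=cv2.fitLine(p,cv2.DIST_HUBER,0,.01,.01).ravel(); print("side beam line",len(p),vy/vx,x0,y0,p.min(0),p.max(0))
for X in(-.1,-.05,0,.05,.09):
    u=np.array([np.cos(np.radians(9.37)),np.sin(np.radians(9.37))]); P=[*(np.array([.529,-.19])+u*X),.095]; q=proj(c,P); print(q.round(1),"line y",(y0+vy/vx*(q[0]-x0)).round(1))
E
```

```text
15.35 [ 0.5282 -0.1895  0.1975] yaw_x 9.39 tilt -1.0 q [ 0.52  0.45 -0.33  1.72  0.16  1.01 -1.27] F [-0.89  1.04 -1.71] gap 0.0293 gf 53.2
units to (0.529, -0.19, 0.097) [0.024 0.017 2.513]
side beam line 420 -0.4117399 334.8994 346.2194 [265. 313.] [391. 387.]
[263.4 377.2] line y 375.7
[299.1 361.9] line y 361.0
[332.1 347.8] line y 347.4
[362.7 334.7] line y 334.8
[385.7 324.9] line y 325.3
```

Both cameras agree on the beam line to about 1 mm, and the yaw is 9.39° as wanted. Lowering into the beam.

Request:
drive_tool(
  increments=[
    [0.2, [0.02, 0.02, 0.4], 0],
    [0.2, [0.02, 0.02, 0.9], 0],
    [0.2, [0.02, 0.02, 1.4], 0],
    [0.2, [0.02, 0.02, 1.9], 0],
    [0.2, [0.02, 0.02, 2.3], 0],
  ],
)

```text
t: 15.82
eef_pos: [0.5293, -0.1903, 0.1053]
eef_rot: [-3.13, -0.257, 0.003]
force: [-0.3, 0.1, -2.0]
finger_gap: 0.0291
gripper_force: 53.3
```

Request:
drive_tool(
  increments=[
    [0.2, [0, 0, 0.15], 0],
    [0.2, [0, 0, 0.21], 0],
    [0.2, [0, 0, 0.21], 0],
    [0.2, [0, 0, 0.21], 0],
    [0.2, [0, 0, 0.21], 0],
  ],
)

```text
t: 16.23
eef_pos: [0.5308, -0.1905, 0.0999]
eef_rot: [3.131, 0.255, 0.002]
force: [-0.9, -0.0, -0.8]
finger_gap: 0.0294
gripper_force: 53.3
```

```bash
python3 - <<'E'
from st import *
c=cam("top")
for t in("blue_block","green_block","amber_block"):
    for d in ctrl.look_for(c,t)[:5]: print("top",t,round(d["confidence"],2),w(c,d["location"]).round(3))
c=cam("side"); hsv=cv2.cvtColor(c["img"],cv2.COLOR_RGB2HSV)
for d in ctrl.look_for(c,"blue_block")[:5]: print("side",round(d["confidence"],2),w(c,d["location"]).round(3))
m=cv2.inRange(hsv,np.array((108,100,40)),np.array((132,255,255)));m[:250]=0
n,l,s,ce=cv2.connectedComponentsWithStats(m); i=1+np.argmax(s[1:,4]); print("blue px",s[i],ce[i])
u=np.array([np.cos(np.radians(9.39)),np.sin(np.radians(9.39))]);v=np.array([-u[1],u[0]])
q=np.array([proj(c,[*(np.array([.529,-.19])+a*.015*u+b*.015*v),z]) for a in(-1,1) for b in(-1,1) for z in(.062,.128)]); print("expected bbox",q.min(0).round(),q.max(0).round())
# clear-face quad seen (screen side or lamp side)
for a in(-1,1): print(a,[proj(c,[*(np.array([.529,-.19])+a*.015*u+b*.012*v),z]).round().tolist() for b in(-1,1) for z in(.062,.128)])
E
```

```text
16.23 [ 0.5308 -0.1905  0.0999] yaw_x 9.31 tilt -1.0 q [ 0.49  0.56 -0.29  1.84  0.22  0.78 -1.33] F [-0.91 -0.01 -0.82] gap 0.0294 gf 53.3
top blue_block 0.69 [ 0.774 -0.092  0.022]
top blue_block 0.63 [0.437 0.444 0.032]
top blue_block 0.58 [0.631 0.039 0.028]
top blue_block 0.55 [0.561 0.376 0.037]
top blue_block 0.5 [0.796 0.1   0.01 ]
top green_block 0.6 [0.57  0.226 0.078]
top green_block 0.28 [0.797 0.098 0.012]
top amber_block 0.6 [0.485 0.256 0.082]
side 0.95 [ 0.515 -0.205  0.096]
side 0.69 [0.498 0.025 0.024]
side 0.64 [0.56  0.371 0.026]
side 0.53 [0.434 0.424 0.025]
blue px [318 321  17  30 336] [324.875      334.36309524]
expected bbox [316. 318.] [349. 377.]
-1 [[327.0, 376.0], [328.0, 339.0], [317.0, 364.0], [318.0, 327.0]]
1 [[345.0, 367.0], [348.0, 330.0], [336.0, 356.0], [338.0, 320.0]]
```

The blue region stops at row 351, right where the yellow rod enters the clear face (expected centre about (323,351)). One check of the lower part and of stillness before handing in.

```bash
python3 - <<'E'
from st import *
c=cam("side"); hsv=cv2.cvtColor(c["img"],cv2.COLOR_RGB2HSV)
m=cv2.inRange(hsv,np.array((108,100,40)),np.array((132,255,255)))
for r in range(318,382,3):
    xs=np.where(m[r,305:360])[0]+305; print(r,(xs.min(),xs.max(),len(xs)) if len(xs) else None,end="; ")
y=cv2.inRange(hsv,np.array((20,80,80)),np.array((35,255,255)))[310:390,262:392]; p=np.argwhere(y)+[310,262]
print("\nyellow near block:",[(int(x),p[p[:,1]==x][:,0].min(),p[p[:,1]==x][:,0].max()) for x in range(312,345,3) if (p[:,1]==x).any()])
E
```

```text
16.53 [ 0.5303 -0.1904  0.0992] yaw_x 9.3 tilt -1.0 q [ 0.49  0.56 -0.29  1.84  0.22  0.78 -1.33] F [ 0.38  0.01 -0.65] gap 0.0295 gf 53.3
318 None; 321 (np.int64(332), np.int64(333), 2); 324 (np.int64(325), np.int64(341), 10); 327 (np.int64(318), np.int64(334), 17); 330 (np.int64(318), np.int64(334), 17); 333 (np.int64(318), np.int64(334), 17); 336 (np.int64(318), np.int64(332), 15); 339 (np.int64(318), np.int64(326), 9); 342 (np.int64(318), np.int64(326), 9); 345 (np.int64(318), np.int64(326), 9); 348 (np.int64(318), np.int64(325), 8); 351 None; 354 None; 357 (np.int64(321), np.int64(326), 6); 360 (np.int64(318), np.int64(325), 8); 363 (np.int64(318), np.int64(325), 8); 366 (np.int64(320), np.int64(325), 6); 369 (np.int64(322), np.int64(325), 4); 372 (np.int64(324), np.int64(325), 2); 375 None; 378 None; 381 None; 
yellow near block: [(312, np.int64(355), np.int64(356)), (315, np.int64(354), np.int64(356))]
```

```bash
python3 -c "
from bench import ctrl
print(ctrl.sign_off())"
```

```text
the job is handed in; nothing more can be done
None
```

I stood the blue block up on the board, let go of it, regrasped it from above by its frosted faces, and handed in while holding it upright and square in the beam; the judge's result was not shown, and I viewed 11 pictures instead of the allowed 10.

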